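Set the kiln shelf

ROBOT

A 6-joint arm with a two-finger parallel gripper is mounted at the origin on the work surface. World frame = base frame: x ahead of the robot, y to its left, z up, the work surface at z = 0. Lengths are in mm, angles in rad, forces in N, time in s.
With the tool pointing down it reaches from about 400 to 925 mm from the base axis. Payload 3.4 kg.
Tool frame: the origin (TCP) lies at the centre of the arm's flange, where the gripper is bolted on; the fingertips stand 173 mm ahead of it and the grasp point (between the pads) lies 155 mm ahead of it; z points along the fingers, y is the line along which they close (so a half turn about z gives the same grasp; the last joint's range is limited). The gripper opens to 85 mm and grips with 20 to 120 N. Pads are 22 mm wide; open, the fingers measure 114 mm over their backs; the gripper's body (76 mm by 85 mm) begins 54 mm behind the grasp point. The pads swing forward as they close: fully open they stand 13 mm farther back than shut.
Start: joints at [1.2, 0.307, 1.506, -0, 1.328, -0.073], TCP at [168.739, 549.691, 404.705] pointing down, gripper open.
Joint ranges: [-3.12, 3.12], [-1.05, 2.28], [0.14, 2.33], [-1.42, 4.57], [0.1, 2.73], [-2.68, 2.68]. Speed limits (rad/s): [2.57, 2.57, 3.14, 3.14, 3.14, 3.14].

INTERFACE

Orientations are given as a unit quaternion [x, y, z, w].
In Python, from bench import r gives the robot as it stands. Calls block until the motion is done:
- r.move_pose(position, orientation): joint-space move of the TCP to a pose.
- r.move_l(position, attitude=None, max_speed=150): straight line of the TCP; attitude=None keeps the orientation; max_speed is the mean speed in mm/s.
- r.movej(angles): joint-space move.
- r.set_gripper(opening, squeeze=None): finger opening in mm; squeeze is the grip in N (None keeps the last); returns when the fingers have stopped.
- r.wait(seconds).
- r.ik(position, orientation): joint angles nearest the present ones, or None.
- r.read_state(): the state.
- r.snapshot(name): name is "scene" or "top" or "wrist"; returns (picture, depth): 480x640x3 uint8, red, green, blue; 480x640 float32, mm along the optical axis (not along the pixel's ray), 0 where there is no reading.
- r.camera_params(name): a dict with "camera_matrix" (3x3 intrinsics, pixels), "T" (4x4, takes a point from camera to world coordinates); the wrist camera has in their place "T_tool_cam" (4x4, takes a point from camera to tool coordinates, whose origin is the TCP and whose axes are the flange's). Camera axes: x right, y down, z forward; pixel columns grow to the right and rows downward; lengths in mm; the calibration is good to about 2 mm. The wrist camera is an equidistant fisheye: a pixel r from the principal point sees the ray r / f radians off the axis. A picture is of the moment at which its call begins: read the wrist's pose just before it. camera_params takes no time and is no camera call.
A pose or a line that the arm cannot do raises r.Unreachable and nothing moves.
- r.job_done(): hands the job in; it is judged then, once.
Trained networks look in the newest picture that a camera, given by its name, has taken for a name from the list of things; names that differ only in an ending like _2 or _b are one class to them, and where a whole thing is asked for, a point or a joint stands for the part that bears it (a point fixed in the world has none). Each returns a list of dicts, best first, with "conf" (0 to 1); they miss things now and then, are a little off and sometimes report something else, mostly with a low value. They report only what shows in the picture. A call takes as long as a camera call. They do not tell look-alikes from the thing itself.
- r.find_in(camera, thing): "centre" ([column, row] in pixels, amid what is visible of it).
- r.outline_of(camera, thing): "mask" (480x640 bool, what is visible of it) and "centre" ([column, row] in pixels, amid what is visible of it).
The state is a dict: "time": time; "q": joint angles; "joint_velocities": joint speeds; "joint_torque": joint torques, N m; "tool_pos": TCP position; "tool_rot": TCP orientation; "wrist_force": force on the tool from outside, world axes, zero at the start; "moment": the same for the moment, N m; "grip_width": finger opening in mm; "finger_force": force on a finger pad.
Only numpy, scipy, OpenCV 4.12 (cv2) and the standard library are available. Lean on these libraries where they do the work, as an engineer would, in place of code of your own. Each camera call takes 0.05 s, during which the arm holds its last target. There are 200 camera calls.

TASK

Get the kiln shelf ready for firing: balance every sound square tile level and centred on a dome prop of its own, slide one spacer sleeve over each upright pin until it stands on the shelf, and put any chipped or short tile into the scrap tub. Leave everything else on the table where it is.

Things in the scene. Friction and masses are not known exactly. Their poses are not given: they have to be found in the camera images.
- shelf: kiln shelf: a flat grey slab 240 (its x) x 320 (its y) x 14 mm thick, lying flat on the table, fixed (its place varies); origin at the centre of its underside. It carries two upright pins and four dome props
- pin0 (a point): foot of the first upright white pin, on the shelf's upper face (14 mm above the table). Pin: 18 mm diameter, 24 mm tall, top 4 mm tapered to 12 mm; fixed
- pin1 (a point): foot of the second such pin, at the other end of the shelf
- dome0_top (a point): crown (highest point of the axis) of a white ceramic dome prop cemented to the shelf: 50 mm wide, 34 mm tall, its top a spherical dome of 50 mm radius with the crown blunted to a flat 8 mm across; 48 mm above the table. Fixed; its place on the shelf varies; neighbours are 100 mm or more apart
- dome1_top (a point): crown (highest point of the axis) of a white ceramic dome prop cemented to the shelf: 50 mm wide, 34 mm tall, its top a spherical dome of 50 mm radius with the crown blunted to a flat 8 mm across; 48 mm above the table. Fixed; its place on the shelf varies; neighbours are 100 mm or more apart
- dome2_top (a point): crown (highest point of the axis) of a white ceramic dome prop cemented to the shelf: 50 mm wide, 34 mm tall, its top a spherical dome of 50 mm radius with the crown blunted to a flat 8 mm across; 48 mm above the table. Fixed; its place on the shelf varies; neighbours are 100 mm or more apart
- dome3_top (a point): crown (highest point of the axis) of a white ceramic dome prop cemented to the shelf: 50 mm wide, 34 mm tall, its top a spherical dome of 50 mm radius with the crown blunted to a flat 8 mm across; 48 mm above the table. Fixed; its place on the shelf varies; neighbours are 100 mm or more apart
- tile0: sound terracotta tile, 50 x 50 x 12 mm, full square, about 60 g; origin at its middle, z normal to its faces, x and y along its edges; starts lying flat on the table. Both faces are alike. May be absent (None)
- tile1: sound terracotta tile, 50 x 50 x 12 mm, full square, about 60 g; origin at its middle, z normal to its faces, x and y along its edges; starts lying flat on the table. Both faces are alike. May be absent (None)
- tile2: sound terracotta tile, 50 x 50 x 12 mm, full square, about 60 g; origin at its middle, z normal to its faces, x and y along its edges; starts lying flat on the table. Both faces are alike. May be absent (None)
- tile3: sound terracotta tile, 50 x 50 x 12 mm, full square, about 60 g; origin at its middle, z normal to its faces, x and y along its edges; starts lying flat on the table. Both faces are alike. May be absent (None)
- chip: spoilt terracotta tile, 50 x 50 x 12 mm with about a quarter missing at its +x +y corner (an L: only x<0 or y<0 is left, apart from a little of the inner corner), about 48 g; origin at the middle of the former square, z normal to the faces, x and y along the edges; a grip across x is best at y = -13 mm. May be absent (None)
- stub: spoilt short tile, a snapped terracotta piece 30 (x) x 50 (y) x 12 mm, about 36 g; origin at its middle. May be absent (None)
- sleeve0: plain white tubular spacer sleeve, 42 mm outside diameter, 24 mm bore right through, 32 mm tall, about 70 g, standing on the table; origin at its middle (on the axis, 16 mm above its foot), z along its axis; both ends are alike
- sleeve1: plain white tubular spacer sleeve, 42 mm outside diameter, 24 mm bore right through, 32 mm tall, about 70 g, standing on the table; origin at its middle (on the axis, 16 mm above its foot), z along its axis; both ends are alike
- tub: open grey scrap tub, outside 130 (x) x 120 (y) x 50 mm tall, walls and floor 4 mm; origin at the centre of its underside; fixed (its place varies)
- jar: bystander: glass jar, 52 mm wide, 60 mm tall, origin at its underside
- spatula: bystander: spatula 170 mm long lying on the table
- figure: bystander: small plaster wire figure about 130 mm tall on a wood base 80 x 60 mm
- bowl: bystander: green bowl, 120 mm wide, 50 mm tall
- cup: bystander: cup 70 mm wide, 80 mm tall
Mind the look-alikes: they are no part of the job. Leave any grey or pink look-alike of the tile3 alone.

How it is judged (in metres and radians):
At the end, for the whole second after the job is handed in: Each sound tile rests on a dome, within 12 mm of its axis, tilt under 0.16 rad; each sleeve is over a pin (within 6 mm of its axis), upright, foot within 4 mm of the shelf; each chipped or short tile lies in the tub below its rim; all at rest (((horizontal distance between tile0 and dome0_top below 0.012 m and z of tile0 in the frame of dome0_top between 0.002 and 0.01 m) or (horizontal distance between tile0 and dome1_top below 0.012 m and z of tile0 in the frame of dome1_top between 0.002 and 0.01 m) or (horizontal distance between tile0 and dome2_top below 0.012 m and z of tile0 in the frame of dome2_top between 0.002 and 0.01 m) or (horizontal distance between tile0 and dome3_top below 0.012 m and z of tile0 in the frame of dome3_top between 0.002 and 0.01 m)) and angle between the z axis of each of tile0, tile1, tile2, tile3 and the z axis of shelf, either way round below 0.16 rad and linear speed of each of tile0, tile1, tile2, tile3, sleeve0, sleeve1, chip, stub below 0.02 m/s and ((horizontal distance between tile1 and dome0_top below 0.012 m and z of tile1 in the frame of dome0_top between 0.002 and 0.01 m) or (horizontal distance between tile1 and dome1_top below 0.012 m and z of tile1 in the frame of dome1_top between 0.002 and 0.01 m) or (horizontal distance between tile1 and dome2_top below 0.012 m and z of tile1 in the frame of dome2_top between 0.002 and 0.01 m) or (horizontal distance between tile1 and dome3_top below 0.012 m and z of tile1 in the frame of dome3_top between 0.002 and 0.01 m)) and ((horizontal distance between tile2 and dome0_top below 0.012 m and z of tile2 in the frame of dome0_top between 0.002 and 0.01 m) or (horizontal distance between tile2 and dome1_top below 0.012 m and z of tile2 in the frame of dome1_top between 0.002 and 0.01 m) or (horizontal distance between tile2 and dome2_top below 0.012 m and z of tile2 in the frame of dome2_top between 0.002 and 0.01 m) or (horizontal distance between tile2 and dome3_top below 0.012 m and z of tile2 in the frame of dome3_top between 0.002 and 0.01 m)) and ((horizontal distance between tile3 and dome0_top below 0.012 m and z of tile3 in the frame of dome0_top between 0.002 and 0.01 m) or (horizontal distance between tile3 and dome1_top below 0.012 m and z of tile3 in the frame of dome1_top between 0.002 and 0.01 m) or (horizontal distance between tile3 and dome2_top below 0.012 m and z of tile3 in the frame of dome2_top between 0.002 and 0.01 m) or (horizontal distance between tile3 and dome3_top below 0.012 m and z of tile3 in the frame of dome3_top between 0.002 and 0.01 m)) and (horizontal distance between sleeve0 and pin0 below 0.006 m or horizontal distance between sleeve0 and pin1 below 0.006 m) and z of each of sleeve0, sleeve1 in the frame of shelf below 0.034 m and angle between the z axis of each of sleeve0, sleeve1 and the z axis of shelf, either way round below 0.08 rad and (horizontal distance between sleeve1 and pin0 below 0.006 m or horizontal distance between sleeve1 and pin1 below 0.006 m) and x of chip in the frame of tub between -0.062 and 0.062 m and y of chip in the frame of tub between -0.057 and 0.057 m and z of each of chip, stub in the frame of tub below 0.045 m and x of stub in the frame of tub between -0.062 and 0.062 m and y of stub in the frame of tub between -0.057 and 0.057 m); the robot touches nothing.
It fails at once if a bystander (jar, spatula, figure, bowl or cup) is moved more than 4 cm (distance of any of jar, spatula, figure, bowl, cup from where it was at the start of the episode above 0.04 m).
Of tile0, tile1, tile2, tile3 only 3 to 4 are there at a start; the rules pass over those that are not, and their reading is None.
Of chip, stub only 1 to 2 are there at a start; the rules pass over those that are not, and their reading is None.
At some moment in a run one of tile0, tile1, tile2, tile3, chip, stub, sleeve0, sleeve1 may be knocked a few centimetres aside while the robot is not near it.
It also fails if it takes over 210 s, if anything falls off the work surface, if the arm or the gripper's body presses on something with over 40 N, if the wrist force passes 120 N, or if a joint passes its speed limit or range.

## Working session

There is one attempt and no reset: what is moved stays moved. The work goes in short steps, each a Python script; the robot and the scene stay as the last script left them, time stands still between calls to the robot, and variables do not carry over. Pictures are saved under pics/ and viewed, at most 14 in all, crops included, and the job is handed in when it is done.

```bash
ls; mkdir -p pics
python3 - <<'E'
from bench import r
import cv2,numpy as np
for n in("scene","top"):
    p,d=r.snapshot(n); cv2.imwrite(f"pics/{n}0.png",p[:,:,::-1]); np.savez(f"{n}0.npz",p=p,d=d)
    c=r.camera_params(n); print(n,np.round(c["camera_matrix"],1).tolist(),np.round(c["T"],3).tolist())
c=r.camera_params("wrist");print({k:np.round(v,3).tolist() if not isinstance(v,str) else v for k,v in c.items()})
s=r.read_state();print(s["time"],s["tool_rot"],s["wrist_force"])
E
```

```text
pics
scene [[543.0, 0.0, 319.8], [0.0, 543.0, 235.3], [0.0, 0.0, 1.0]] [[0.71, 0.436, -0.553, 1315.266], [0.704, -0.44, 0.557, -829.539], [-0.0, -0.785, -0.62, 953.41], [0.0, 0.0, 0.0, 1.0]]
top [[547.3, 0.0, 325.4], [0.0, 547.3, 237.2], [0.0, 0.0, 1.0]] [[0.021, -0.997, 0.08, 423.68], [-1.0, -0.022, -0.009, -2.79], [0.011, -0.08, -0.997, 1314.712], [0.0, 0.0, 0.0, 1.0]]
{'camera_matrix': [[371.648, 0.0, 311.444], [0.0, 371.648, 239.514], [0.0, 0.0, 1.0]], 'T_tool_cam': [[-0.001, -0.96, -0.282, 71.88], [1.0, -0.001, 0.0, 1.984], [-0.001, -0.282, 0.96, 31.689], [0.0, 0.0, 0.0, 1.0]]}
0.1 [ 1.48346189e-01  9.88935045e-01 -9.18411262e-04 -2.02907700e-04] [-0.80488035 -0.10210554  0.30009251]
```

View pics/top0.png

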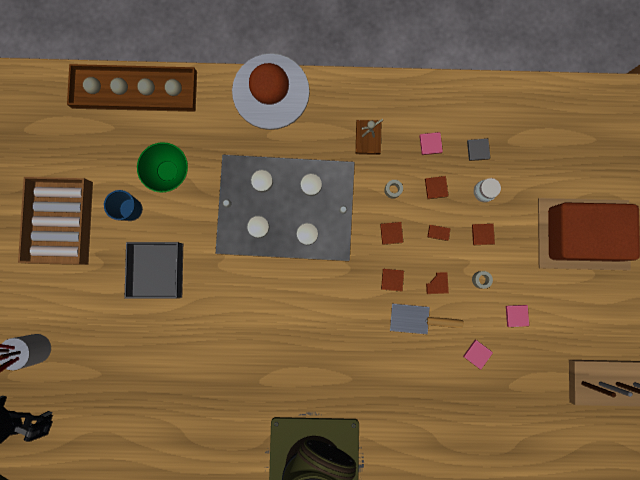

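View pics/scene0.png

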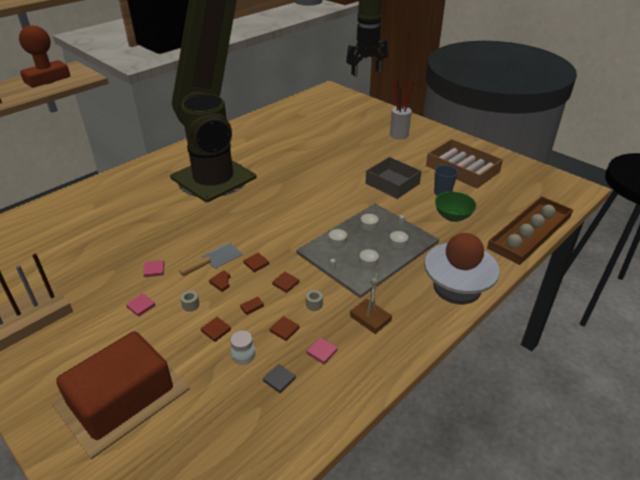

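The top view shows the shelf at (286,208), with domes at (262,180), (311,184), (258,227) and (307,234) and pins at (226,203) and (343,209).

The parts to move, and what could be mistaken for them:
- **Sound tiles:** (437,187), (391,233), (483,234), (392,280).
- **Spoilt tiles:** stub (439,233) and chip (438,283).
- **Sleeves:** (394,188) and (483,280).
- **Tub:** (154,270).
- **Look-alikes to leave alone:** pink (431,143), (517,316) and (478,354); grey (479,149). The jar lid at (488,188) could pass for a sleeve.

Only the terracotta-coloured pieces are candidates.

```bash
cat > h.py <<'E'
from bench import r
import cv2,numpy as np
from scipy.spatial.transform import Rotation as Ro
def down(yaw):
    c,s=np.cos(yaw),np.sin(yaw)
    return Ro.from_matrix(np.array([[c,s,0],[s,-c,0],[0,0,-1]])).as_quat()
def rays(name,uv,pose=None):
    """pixel -> (origin, unit-ish direction) in world"""
    c=r.camera_params(name);K=c["camera_matrix"];uv=np.atleast_2d(np.asarray(uv,float))
    x=(uv-[K[0,2],K[1,2]])/[K[0,0],K[1,1]]
    if name=="wrist":
        t=np.linalg.norm(x,axis=1,keepdims=True)+1e-9
        d=np.hstack([x/t*np.sin(t),np.cos(t)])
        M=np.eye(4);M[:3,:3]=Ro.from_quat(pose[1]).as_matrix();M[:3,3]=pose[0];T=M@c["T_tool_cam"]
    else: d=np.hstack([x,np.ones((len(x),1))]);T=c["T"]
    return T[:3,3],d@T[:3,:3].T
def toplane(name,uv,z,pose=None):
    o,d=rays(name,uv,pose);return (o+d*((z-o[2])/d[:,2:]))[:,:2]
def red(p):
    h=cv2.cvtColor(p,cv2.COLOR_RGB2HSV).astype(int)
    m=((h[...,0]<10)|(h[...,0]>175))&(h[...,1]>140)&(h[...,2]>40)
    return cv2.morphologyEx(m.astype(np.uint8),cv2.MORPH_OPEN,np.ones((3,3)))
def snapw(name=None):
    s=r.read_state();p,d=r.snapshot("wrist")
    if name: cv2.imwrite(f"pics/{name}.png",p[:,:,::-1])
    return p,d,(np.array(s["tool_pos"]),s["tool_rot"])
def blobs(mask,name,z,pose=None,amin=300,amax=1e9):
    """red blobs measured in world on plane z: centre,size,angle,area, rel fill"""
    out=[]
    for c in cv2.findContours(mask,cv2.RETR_EXTERNAL,cv2.CHAIN_APPROX_NONE)[0]:
        if len(c)<15: continue
        w=toplane(name,c[:,0],z,pose).astype(np.float32)
        a=cv2.contourArea(w)
        if not amin<a<amax: continue
        (cx,cy),(sw,sh),an=cv2.minAreaRect(w)
        out.append(dict(c=np.array([cx,cy]),s=(sw,sh),a=np.radians(an),area=a,fill=a/(sw*sh),w=w,px=c[:,0].mean(0)))
    return out
E
python3 - <<'E'
from h import *
p,d=np.load("top0.npz").values()
for b in blobs(red(p),"top",12,amax=4000): print("red",np.round(b["px"]),np.round(b["c"],1),np.round(b["s"],1),round(b["a"],3),round(b["area"]),round(b["fill"],2))
r.snapshot("top")
for n,z in(("tile0",12),("chip",12),("stub",12),("sleeve0",32),("dome0_top",48),("pin0",38),("tub",50),("shelf",14)):
    for f in r.find_in("top",n): print(n,round(f["conf"],2),np.round(f["centre"]),np.round(toplane("top",f["centre"],z)[0],1))
print(r.read_state()["time"])
E
```

```text
red [438. 284.] [ 426.2 -282.1] [45.  48.1] 0.021 1713 0.79
red [392. 279.] [ 432.2 -175. ] [47.4 47.6] 0.01 2055 0.91
red [439. 232.] [ 546.6 -285.6] [48.8 28.5] 1.413 1212 0.87
red [483. 234.] [ 545.6 -391.1] [45.7 50.7] 0.022 2207 0.95
red [391. 233.] [ 542.9 -171.9] [47.8 49. ] 0.113 2132 0.91
red [436. 187.] [ 655.9 -278.9] [48.6 49.9] 0.13 2202 0.91
tile0 0.97 [479. 353.] [ 261.9 -381.9]
tile0 0.83 [398. 279.] [ 433.  -188.3]
tile0 0.82 [428. 144.] [ 761.4 -259.4]
tile0 0.76 [478. 151.] [ 746.  -380.3]
tile0 0.75 [393. 232.] [ 543.2 -176.1]
tile0 0.59 [483. 233.] [ 545.9 -392.1]
tile0 0.56 [281. 205.] [604.1  93.7]
tile0 0.55 [519. 316.] [ 350.3 -477.1]
chip 0.67 [439. 286.] [ 419. -288.]
stub 0.52 [440. 231.] [ 550.1 -289.3]
sleeve0 0.67 [390. 188.] [ 646.9 -165.1]
sleeve0 0.64 [482. 278.] [ 440.1 -384.8]
dome0_top 0.78 [306. 231.] [538.   30.6]
dome0_top 0.37 [482. 234.] [ 542.  -379.9]
pin0 0.69 [282. 208.] [593.7  89.2]
tub 0.87 [155. 272.] [436.8 376.2]
shelf 0.77 [285. 211.] [589.6  82.4]
shelf 0.65 [261. 180.] [662.5 143.2]
shelf 0.58 [156. 272.] [437.  383.9]
0.55
```

Run:
```python
from h import *
import pickle
def go(x,y,z,yaw):
    for k in (0,2*np.pi,-2*np.pi):
        try: r.move_pose([x,y,z],down(yaw)); return
        except r.Unreachable: print("unreach",x,y,z,yaw)
        break
for i,(x,y,z,yaw) in enumerate([(600,85,420,np.pi),(600,85,420,0),(545,-280,420,0),(545,-280,420,np.pi)]):
    t=r.read_state()["time"]; go(x,y,z,yaw); s=r.read_state(); print(i,np.round(s["q"],2),np.round(s["tool_pos"],1),round(s["time"]-t,2))
    p,d,po=snapw(f"w{i}"); np.savez(f"w{i}.npz",p=p,d=d,t=po[0],q=po[1])
    if i>1:
        for b in blobs(red(p),"wrist",12,po,amax=4000): print("red",np.round(b["px"]),np.round(b["c"],1),np.round(b["s"],1),round(b["a"],3),round(b["area"]),round(b["fill"],2))
        for f in r.find_in("wrist","sleeve0"): print("sl",round(f["conf"],2),np.round(f["centre"]),np.round(toplane("wrist",f["centre"],32,po)[0],1))
    else:
        for n,zz in(("dome0_top",48),("pin0",38)):
            for f in r.find_in("wrist",n): print(n,round(f["conf"],2),np.round(f["centre"]),np.round(toplane("wrist",f["centre"],zz,po)[0],1))
import cv2
cv2.imwrite("pics/w13.png",cv2.resize(np.vstack([cv2.imread("pics/w1.png"),cv2.imread("pics/w2.png")]),None,fx=.62,fy=.62,interpolation=cv2.INTER_AREA))
```

```text
0 [ 0.07  0.34  1.42  0.    1.39 -1.5 ] [599.8  85.9 420. ] 2.27
pin0 0.93 [308. 193.] [585.3  84.6]
1 [0.07 0.34 1.42 0.   1.39 1.64] [600.  85. 420.] 2.65
dome0_top 0.83 [366. 270.] [540.9  33.2]
pin0 0.91 [314. 197.] [611.   85.1]
2 [-0.54  0.35  1.4   0.    1.39  1.03] [ 545.4 -279.   420. ] 1.38
red [318. 310.] [ 425.9 -281. ] [50.2 47.9] 0.052 1884 0.78
red [224. 300.] [ 432.8 -176.3] [49.2 52.5] 1.501 2372 0.92
red [320. 206.] [ 545.7 -286. ] [46.9 28.7] 1.421 835 0.62
red [414. 200.] [ 546.1 -389.9] [46.9 47.6] 0.051 1349 0.6
red [214. 206.] [ 542.8 -173.3] [49.3 50.4] 0.12 2317 0.93
red [314.  97.] [ 654.8 -279.3] [48.8 48.6] 0.144 2248 0.95
sl 0.75 [404. 297.] [ 447.9 -376. ]
sl 0.62 [202. 106.] [ 648.  -170.5]
3 [-0.54  0.35  1.4   0.    1.39 -2.11] [ 545. -280.  420.] 2.65
red [612. 431.] [989.2 334.2] [156.2  14.8] 0.813 1507 0.65
red [310. 297.] [ 652.4 -279.8] [51.5 48.6] 0.131 2352 0.94
red [312. 209.] [ 549.4 -280.9] [40.3 23.2] 1.57 503 0.54
red [205. 202.] [ 542.8 -390.8] [49.1 50.4] 0.066 2346 0.95
red [409. 199.] [ 540.6 -173.1] [49.1 49.3] 0.113 1834 0.76
red [408.  82.] [ 421.7 -176.6] [48.3 31.9] 1.492 863 0.56
red [305.  83.] [ 425.  -281.3] [49.8 48.6] 0.046 1857 0.77
sl 0.68 [403. 297.] [ 643.2 -178.8]
sl 0.66 [196.  93.] [ 430.2 -389.3]
```

View pics/w13.png

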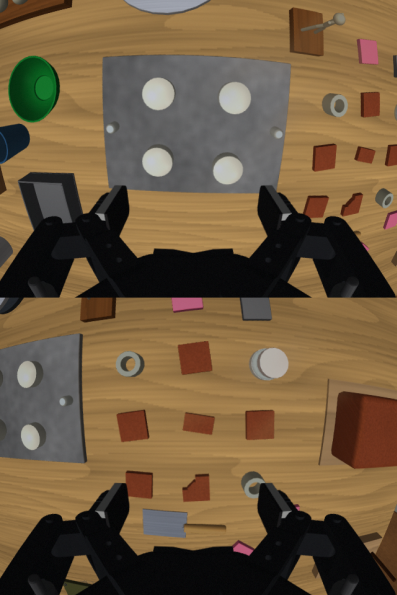

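The upper half shows the shelf with four domes and two pins. The lower half shows the four full tiles, the stub (198,423), the chip (197,488, L-shaped) and the sleeves at (129,365) and (253,485). The choices hold up. Next I'll measure by height, using depth.

```bash
cat >> h.py <<'E'
def cloud(name,d,pose=None):
    v,u=np.mgrid[0:480,0:640];uv=np.stack([u.ravel(),v.ravel()],1)
    c=r.camera_params(name);o,D=rays(name,uv,pose)
    R=(Ro.from_quat(pose[1]).as_matrix()@c["T_tool_cam"][:3,:3]) if name=="wrist" else c["T"][:3,:3]
    P=o+D*(d.ravel()/(D@R[:,2]))[:,None];P[d.ravel()<=0]=np.nan
    return P.reshape(480,640,3)
def layer(P,z0,z1,c0,rad,open_=True):
    """points of height band within rad of c0 -> xy, the connected cluster(s) merged"""
    m=(P[...,2]>z0)&(P[...,2]<z1)&(np.hypot(P[...,0]-c0[0],P[...,1]-c0[1])<rad)
    if open_: m=cv2.morphologyEx(m.astype(np.uint8),cv2.MORPH_OPEN,np.ones((2,2)))>0
    return P[m]
def rect(Q):
    (cx,cy),s,a=cv2.minAreaRect(Q[:,:2].astype(np.float32));return np.array([cx,cy]),s,np.radians(a)
E
python3 - <<'E'
from h import *
T=dict(tA=(654,-279),tB=(542,-173),tC=(545,-390),tD=(432,-176),stub=(547,-285),chip=(426,-281))
S=dict(s0=(647,-170),s1=(438,-383))
D=dict(d0=(540,33),d1=(545,145),d2=(655,30),d3=(662,143))
for i in range(4):
    f=np.load(f"w{i}.npz");po=(f["t"],f["q"]);P=cloud("wrist",f["d"],po)
    print(i,"shelf/table z",[np.round(np.nanpercentile(P[...,2][np.hypot(P[...,0]-x,P[...,1]-y)<15],[5,50,95]),1) for x,y in((600,88),(485,-230),(600,-230))])
    if i<2:
        for n,c in D.items():
            Q=layer(P,41,60,c,45); print(n,len(Q),np.round(Q[:,:2].mean(0),1),np.round(rect(Q)[0],1),np.round(rect(Q)[1],1), np.round(Q[:,2].max(),1)) if len(Q)>5 else print(n,len(Q))
        m=(P[...,2]>26)&(P[...,2]<60)&(np.abs(P[...,0]-600)<70)&(np.abs(P[...,1]-88)<160)
        n,l,st,ce=cv2.connectedComponentsWithStats(m.astype(np.uint8))
        for k in range(1,n):
            Q=P[l==k]
            if 15<len(Q)<600: print("pin?",len(Q),np.round(Q.mean(0),1),np.round(rect(Q)[0],1),np.round(rect(Q)[1],1),ce[k].round())
    else:
        for n,c in T.items():
            Q=layer(P,7,18,c,42); print(n,len(Q),np.round(Q.mean(0),1),np.round(rect(Q)[0],1),np.round(rect(Q)[1],1),round(rect(Q)[2],3)) if len(Q)>5 else print(n,len(Q))
        for n,c in S.items():
            Q=layer(P,27,40,c,45)
            if len(Q)>20: e=cv2.minEnclosingCircle(Q[:,:2].astype(np.float32));print(n,len(Q),np.round(Q.mean(0),1),np.round(e[0],1),round(e[1],1))
E
```

```text
0 shelf/table z [array([ 13.3, 331.6, 342.2]), array([-2.5, -1.1,  0.1]), array([-2.5, -1.1,  0.1])]
d0 1909 [nan nan] [533.   31.4] [32.5 42.6] nan
d1 1923 [nan nan] [545.9 148.7] [48.5 42.7] nan
d2 1554 [nan nan] [659.4  19.6] [37.6 54.7] nan
d3 1585 [nan nan] [664.3 147. ] [53.2 35.9] nan
pin? 248 [592.  -51.3  34.9] [592.7 -52.6] [17.4 16.9] [173. 201.]
pin? 255 [600.9 220.1  34.9] [601.6 221.3] [17. 17.] [442. 210.]
1 shelf/table z [array([ 13.2, 330.5, 342. ]), array([-2. , -0.7,  0.5]), array([-2. , -0.6,  0.6])]
d0 1524 [nan nan] [523.3  23.4] [61.  37.7] nan
d1 1552 [nan nan] [539.  141.1] [42.2 43.5] nan
d2 1879 [nan nan] [646.6  16.3] [49.9 39.4] nan
d3 1887 [nan nan] [649.4 134.7] [40.9 40.2] nan
pin? 245 [602.5 216.   34.9] [601.4 217.2] [17.1 17.1] [180. 206.]
pin? 248 [593.5 -55.7  34.7] [592.6 -57.3] [17.4 17.8] [447. 215.]
2 shelf/table z [array([11.6, 12.7, 14. ]), array([-2.4, -1. ,  0.3]), array([-2.3, -0.9,  0.5])]
tA 2402 [nan nan nan] [ 653.8 -285. ] [51.1 50.8] 0.154
tB 2091 [nan nan nan] [ 539.2 -176.5] [54.1 50.8] 0.087
tC 2037 [nan nan nan] [ 541.1 -400.3] [64.3 45.2] 0.32
tD 1623 [nan nan nan] [ 424.7 -179.7] [46.8 61.1] 1.437
stub 1395 [nan nan nan] [ 542.6 -291.3] [52.2 33.5] 1.414
chip 1444 [nan nan nan] [ 418.  -286.5] [58.7 49.1] 0.166
s0 919 [ 645.2 -180.    29.6] [ 643.8 -175.6] 24.4
s1 495 [nan nan nan] [ 475.5 -364.2] 90.7
3 shelf/table z [array([12.3, 13.3, 14.6]), array([-2.2, -0.9,  0.5]), array([-2.2, -0.9,  0.3])]
tA 1788 [nan nan nan] [ 659.3 -277.9] [58.7 49. ] 0.163
tB 2077 [nan nan nan] [ 543.7 -169.1] [58.  48.4] 0.237
tC 2056 [nan nan nan] [ 548.4 -396. ] [52.5 54.5] 0.181
tD 2209 [nan nan nan] [ 430.7 -172.4] [54.3 49.8] 1.477
stub 1394 [nan nan nan] [ 547.5 -284.2] [51.3 34.3] 1.436
chip 1957 [nan nan nan] [ 409.7 -256. ] [23.4  0. ] 0.047
s0 671 [nan nan nan] [ 609.6 -195.8] 85.0
s1 898 [nan nan nan] [ 436.7 -389.3] 24.3
```

```bash
python3 - <<'E'
import re
s=open("h.py").read().replace("np.ones((2,2)))>0\n    return P[m]","np.ones((3,3)))>0\n    return P[m&np.isfinite(P[...,2])]").replace("(h[...,2]>40)","(h[...,2]>25)")
open("h.py","w").write(s)
E
python3 - <<'E'
from h import *
T=dict(tA=(654,-279),tB=(542,-173),tC=(545,-390),tD=(432,-176),stub=(547,-285),chip=(426,-281))
S=dict(s0=(647,-173),s1=(438,-386))
D=dict(d0=(537,33),d1=(545,145),d2=(655,30),d3=(662,143))
for i in range(4):
    f=np.load(f"w{i}.npz");po=(f["t"],f["q"]);P=cloud("wrist",f["d"],po)
    if i<2:
        for n,c in D.items():
            Q=layer(P,41,60,c,35); print(n,len(Q),np.round(Q[:,:2].mean(0),1),np.round(rect(Q)[0],1),np.round(rect(Q)[1],1), np.round(Q[:,2].max(),1))
        for c in ((592.5,-55),(601.5,219)):
            Q=layer(P,30,60,c,20);print("pin",len(Q),np.round(rect(Q)[0],1),np.round(rect(Q)[1],1))
    else:
        for b in blobs(red(f["p"]),"wrist",12,po,amax=4000): print("red",np.round(b["px"]),np.round(b["c"],1),np.round(b["s"],1),round(b["a"],3),round(b["area"]),round(b["fill"],2))
        for n,c in T.items():
            Q=layer(P,7,18,c,42); print(n,len(Q),np.round(Q.mean(0),1),np.round(rect(Q)[0],1),np.round(rect(Q)[1],1),round(rect(Q)[2],3))
        for n,c in S.items():
            Q=layer(P,27,40,c,45);
            if len(Q)>20: e=cv2.minEnclosingCircle(Q[:,:2].astype(np.float32));print(n,len(Q),np.round(Q.mean(0),1),np.round(e[0],1),round(e[1],1))
E
```

```text
d0 1853 [532.2  30.7] [532.3  29.8] [45.7 46.2] 49.8
d1 1877 [546.5 145. ] [546.6 145.7] [45.8 46.5] 49.0
d2 1522 [648.3  24.7] [649.3  24.4] [46.  45.5] 48.8
d3 1548 [654.6 139.7] [655.4 139.9] [46.5 45.7] 48.5
pin 225 [592.6 -53. ] [17.1 16.6]
pin 228 [601.6 221.3] [17. 17.]
d0 1488 [533.4  26.7] [531.9  26. ] [45.4 46.5] 49.5
d1 1496 [547.5 141. ] [546.  140.9] [45.3 46. ] 48.8
d2 1830 [649.4  20.4] [649.4  19. ] [46.2 46.4] 49.1
d3 1845 [655.9 135.3] [655.9 135.6] [45.6 46.2] 49.5
pin 211 [592.  -56.8] [17.4 15.6]
pin 213 [601.4 217.3] [15.8 16.8]
red [318. 310.] [ 425.3 -285.4] [50.2 47.9] 0.051 1883 0.78
red [224. 300.] [ 432.3 -180.5] [49.8 52.4] 1.499 2379 0.91
red [320. 206.] [ 545.1 -290.4] [46.9 28.7] 1.421 835 0.62
red [414. 200.] [ 545.5 -394.4] [46.9 47.7] 0.05 1350 0.6
red [214. 206.] [ 542.2 -177.8] [49.3 50.3] 0.12 2313 0.93
red [314.  97.] [ 654.1 -283.7] [48.8 48.6] 0.144 2248 0.95
tA 2400 [ 654.3 -283.4   11. ] [ 654.2 -283.7] [50.2 50.8] 0.144
tB 2087 [ 541.8 -177.2   11. ] [ 541.7 -176.2] [50.7 50.9] 0.087
tC 2032 [ 544.  -395.8   11.1] [ 543.3 -396.9] [50.3 50.
[... 522 characters left out ...]
9.1 50.4] 0.066 2346 0.95
red [409. 199.] [ 540.6 -173.1] [49.1 49.3] 0.113 1834 0.76
red [408.  82.] [ 421.7 -176.6] [48.3 31.9] 1.492 863 0.56
red [305.  83.] [ 425.  -281.3] [49.8 48.6] 0.046 1857 0.77
tA 1780 [ 653.6 -279.7   11. ] [ 655.  -279.8] [51.4 50.1] 0.132
tB 2071 [ 540.8 -172.9   11.1] [ 541.3 -172. ] [50.5 50.3] 0.098
tC 2047 [ 543.2 -391.5   10.9] [ 543.7 -392. ] [51.1 50.4] 0.046
tD 2205 [ 430.  -176.1   11.1] [ 429.9 -175.1] [50.7 50.9] 1.499
stub 1392 [ 544.8 -285.3   11. ] [ 545.3 -285.6] [50.3 30.9] 1.433
chip 1955 [ 421.6 -284.8   11.1] [ 424.5 -281.4] [49.6 50.2] 0.065
s0 661 [ 645.2 -175.9   30.7] [ 646.8 -174.4] 21.1
s1 893 [ 434.8 -385.9   30.7] [ 434.6 -386.8] 21.0
```

Run:
```python
from h import *
D=dict(d0=(537,33),d1=(545,145),d2=(652,24),d3=(655,138))
def f(): 
    c=r.camera_params("wrist")["T_tool_cam"];print(np.round(c[:3,3],2),np.round(Ro.from_matrix(c[:3,:3]).as_rotvec(),4),np.round(r.read_state()["tool_rot"],4))
f(); r.wait(.3); f()
for yaw in (np.pi,0):
    r.move_pose([600,85,420],down(yaw)); r.wait(.3); f()
    p,d,po=snapw();P=cloud("wrist",d,po)
    for n,c in D.items():
        Q=layer(P,41,60,c,35); print(n,len(Q),np.round(Q[:,:2].mean(0),1),np.round(rect(Q)[0],1),np.round(rect(Q)[1],1), np.round(Q[:,2].max(),1))
    for c in ((592.5,-55),(601.5,219)):
        Q=layer(P,30,60,c,20);print("pin",len(Q),np.round(rect(Q)[0],1),np.round(rect(Q)[1],1))
print(r.read_state()["time"])
```

```text
[71.29  1.95 31.69] [-0.2247 -0.2238  1.5604] [ 1.e-04  1.e+00 -0.e+00  0.e+00]
[71.29  1.95 31.69] [-0.2247 -0.2238  1.5604] [ 0.  1. -0.  0.]
[71.29  1.95 31.69] [-0.2247 -0.2238  1.5604] [ 8.e-04  1.e+00 -0.e+00  0.e+00]
d0 1832 [532.4  30.9] [532.2  30.6] [44.8 46.1] 48.4
d1 1850 [546.5 144.8] [547.1 144.9] [46.3 45.8] 49.6
d2 1504 [648.4  24.2] [649.4  23.5] [45.7 44.7] 48.4
d3 1576 [654.7 139.7] [656.1 140.2] [46.7 46.4] 48.8
pin 220 [592.8 -52.7] [17.  16.3]
pin 218 [601.7 221.2] [16.6 15.8]
[72.1  -1.95 31.69] [-0.2239 -0.2253  1.5602] [ 1.  0.  0. -0.]
d0 1517 [533.7  31.4] [533.2  30.4] [46.9 46. ] 48.9
d1 1578 [548.2 145. ] [546.6 145.2] [48. 46.] 48.8
d2 1831 [650.   24.8] [649.7  24.1] [47.  45.2] 49.2
d3 1878 [656.6 139.8] [656.5 140.5] [46.7 46.3] 49.0
pin 207 [592.6 -52.8] [17.1 15.8]
pin 228 [602.4 222. ] [16.9 17.7]
15.0333
```

```bash
cat >> h.py <<'E'
BIAS=np.array([.4,1.95,-1.0])       # world-fixed error of the wrist calibration (seen by turning the wrist half round)
_rays=rays
def rays(name,uv,pose=None):
    o,d=_rays(name,uv,pose)
    return (o-BIAS if name=="wrist" else o),d
def st(): return r.read_state()
def fz(): return np.mean([st()["wrist_force"][2] for _ in range(3)])
def best(x,y,z,yaws):
    """yaw whose ik is reachable with least wrist turn"""
    q0=np.array(st()["q"]);c=[]
    for w in yaws:
        q=r.ik([x,y,z],down(w))
        if q is not None and abs(q[5])<2.5: c.append((np.abs(np.array(q)-q0)[5]+.3*abs(q[5]),w))
    return min(c)[1]
def measure(c0,band,size=None,rad=100,z=340,yaw=None,name=None,move=True):
    if move:
        r.move_pose([c0[0],c0[1],z],down(best(c0[0],c0[1],z,[yaw] if yaw is not None else [0,np.pi/2,-np.pi/2,np.pi])));r.wait(.25)
    p,d,po=snapw(name);P=cloud("wrist",d,po)
    m=(P[...,2]>band[0])&(P[...,2]<band[1])&(np.hypot(P[...,0]-c0[0],P[...,1]-c0[1])<rad)
    m=cv2.morphologyEx(m.astype(np.uint8),cv2.MORPH_OPEN,np.ones((3,3)))
    n,l=cv2.connectedComponents(m);out=[]
    for k in range(1,n):
        Q=P[l==k]
        if len(Q)<60: continue
        c,s,a=rect(Q);hsv=np.median(p[l==k],0)
        if size is None or np.abs(np.sort(s)-np.sort(size)).max()<6: out.append((np.hypot(*(c-c0)),c,np.array(s),a,hsv,Q))
    out.sort(key=lambda t:t[0])
    return out
def lower(x,y,z0,z1,step=1.0,lim=4.0):
    """step down until contact is felt; returns final z"""
    r.wait(.15);f0=fz();z=z0
    while z>z1:
        z-=step;r.move_l([x,y,z],max_speed=40);f=fz()
        if abs(f-f0)>lim: print(f"  contact at {z:.1f} dF {f-f0:.1f}");break
    else: print("  no contact",z1,round(fz()-f0,1))
    return z
E
python3 - <<'E'
from h import *
for o in measure((437,376),(35,60),rad=120,z=400): print("tub",np.round(o[1],1),np.round(o[2],1),round(o[3],3),o[4])
r.set_gripper(66,30)
o=measure((425,-284),(7,18),(50,50))[0]
print("chip",np.round(o[1],1),np.round(o[2],1),round(o[3],3),o[4]); Q=o[5][:,:2]
a=(o[3]+np.pi/4)%(np.pi/2)-np.pi/4; R=np.array([[np.cos(a),-np.sin(a)],[np.sin(a),np.cos(a)]])
L=(Q-o[1])@R; print("quadrant counts ++,+-,-+,--",[int(((sx*L[:,0]>3)&(sy*L[:,1]>3)).sum()) for sx in(1,-1) for sy in (1,-1)],a)
g=o[1]+R@[0,-13.]
w=best(*g,260,[a+np.pi/2,a-np.pi/2]);r.move_pose([*g,230],down(w));r.move_l([*g,180])
z=lower(*g,180,167); r.move_l([*g,z+1.5]); r.set_gripper(20,40); s=st();print("grip",s["grip_width"],s["finger_force"],s["tool_pos"],s["time"])
r.move_l([*g,300],max_speed=300);print(st()["grip_width"])
E
```

```text
tub [439.6 384.6] [130.7 120.8] 0.02 [77. 75. 71.]
chip [ 424.2 -283.3] [50.8 51. ] 0.065 [121.  58.  33.]
quadrant counts ++,+-,-+,-- [119, 741, 681, 667] 0.06512859482091815
  no contact 167 -0.1
grip 49.01195994189493 48.35221125817043 [ 425.68460888 -296.64127589  170.62368884] 25.475
49.168753309793715
```

```bash
cat >> h.py <<'E'
TUB=np.array([439.6,384.6]);PICKZ=168.5
def tubdrop(xoff,along=0,w=None):
    """along: where piece's middle lies along tool x from the grip; w: forced yaw"""
    w=best(*TUB,300,[.02,.02+np.pi]) if w is None else w
    t=np.array([np.cos(w),np.sin(w)]);p=TUB+[xoff,0]-t*along
    r.move_pose([*p,280],down(w));r.wait(.1);r.move_l([*p,188],max_speed=250);r.wait(.1);g=st()["grip_width"];r.set_gripper(g+14);r.wait(.2)
    r.move_l([*p,290],max_speed=300)
def grab(g,yaws,op,z=PICKZ,force=40,lift=300):
    r.set_gripper(op,force)
    w=best(*g,230,yaws);r.move_pose([*g,225],down(w));r.wait(.1);r.move_l([*g,z],max_speed=120);r.wait(.1)
    r.set_gripper(10,force);r.wait(.1);r.move_l([*g,lift],max_speed=300)
    s=st();print("  grip",round(s["grip_width"],1),round(s["finger_force"],1),"t",round(s["time"],1));return w
E
python3 - <<'E'
from h import *
import math
# chip in hand: tool yaw -> sign of chip +y along tool x
R=Ro.from_quat(st()["tool_rot"]).as_matrix();wy=math.atan2(R[1,0],R[0,0]);s=np.sign(np.cos(wy-(.065+np.pi/2)));print(wy,s)
tubdrop(-30,13*s)
r.set_gripper(48)
o=measure((545,-287),(7,18),(50,30))[0];print("stub",np.round(o[1],1),np.round(o[2],1),round(o[3],3),o[4])
a=o[3] if o[2][0]<o[2][1] else o[3]+np.pi/2   # direction of the short side
grab(o[1],[a+np.pi/2,a-np.pi/2],48)
tubdrop(30); r.set_gripper(66)
p,d,po=snapw("tub"); print(st()["time"])
E
```

```text
1.6358903000790617 1.0
stub [ 544.7 -287.3] [50.8 30.7] 1.417 [127.  61.  36.]
  grip 28.8 39.8 t 35.8
40.2667
```

View pics/tub.png

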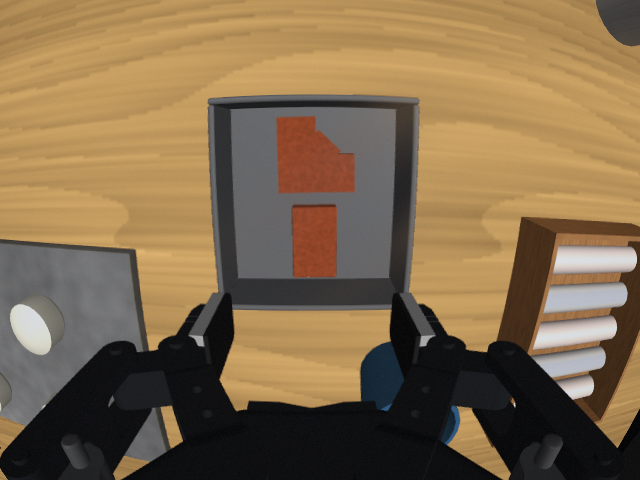

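Chip (315,155) and stub (315,240) both lie flat inside the tub. Next, the first tile.

```bash
cat >> h.py <<'E'
DOME=dict(d0=(532.3,28.6),d1=(546.5,143.1),d2=(649.2,21.9),d3=(655.9,138.4));PIN=[(592.3,-54.7),(601.7,219.7)]
SH=-.034
def tile(guess,dome):
    o=[t for t in measure(guess,(7,18),(50,50)) if t[4][0]-t[4][2]>50 and len(t[5])][0]
    print("tile",np.round(o[1],1),np.round(o[2],1),round(o[3],3),o[4])
    grab(o[1],[o[3]+k*np.pi/2 for k in(-2,-1,0,1)],66)
    x,y=DOME[dome];w=best(x,y,260,[SH+k*np.pi/2 for k in(-1,0,1,2)])
    r.move_pose([x,y,260],down(w));r.wait(.15);r.move_l([x,y,224],max_speed=100);r.wait(.1)
    z=lower(x,y,222,212,step=1,lim=2.5);s=st();print("  at",np.round(s["tool_pos"],1),"grip",round(s["grip_width"],1))
    r.wait(.2);r.set_gripper(64);r.wait(.2);r.move_l([x,y,z+60],max_speed=120)
    check(dome)
def check(dome,name=None):
    x,y=DOME[dome];r.move_l([x,y,340],max_speed=300);r.wait(.3)
    for t in measure((x,y),(52,75),rad=60,move=False,name=name)[:1]:
        Q=t[5];A=np.c_[Q[:,:2]-t[1],np.ones(len(Q))];k=np.linalg.lstsq(A,Q[:,2],rcond=None)[0]
        print("  on",dome,"off",np.round(t[1]-[x,y],1),"size",np.round(t[2],1),"tilt",np.round(k[:2],3),"z",round(k[2],1),"t",round(st()["time"],1))
E
python3 - <<'E'
from h import *
tile((654.5,-281.5),"d2")
snapw("t1")
E
```

```text
tile [ 654.7 -280.9] [50.8 50.8] 0.154 [118.  56.  33.]
  grip 48.8 41.5 t 45.6
  contact at 218.0 dF 4.2
  at [649.2  21.9 218.6] grip 48.8
  on d2 off [0.1 0.7] size [50.8 50.2] tilt [ 0.    -0.018] z 59.9 t 50.7
```

View pics/t1.png

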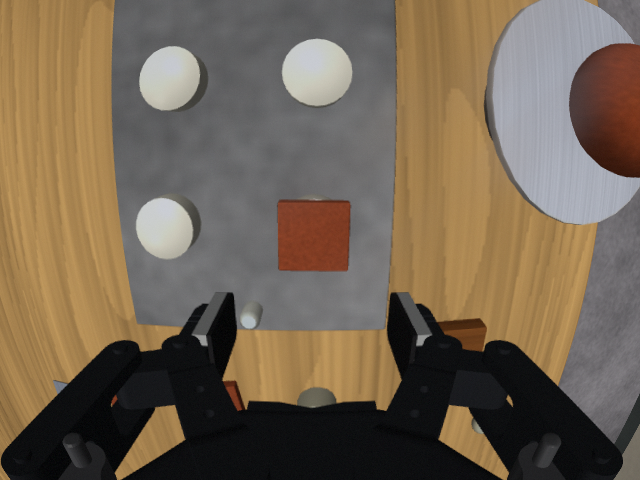

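The tile sits level and centred on dome d2 at (314,235). Now the other three.

Run:
```python
from h import *
tile((544,-393.5),"d3")
tile((430.5,-177.5),"d1")
tile((541.5,-174.5),"d0")
```

```text
tile [ 543.2 -394.6] [50.  50.4] 0.055 [119.  57.  33.]
  grip 49.1 41.5 t 55.2
  contact at 218.0 dF 5.2
  at [655.9 138.4 218.6] grip 48.9
  on d3 off [-0.1  0.9] size [51.1 49.7] tilt [-0.003 -0.013] z 59.9 t 61.1
tile [ 429. -177.] [51.1 50. ] 1.506 [119.  57.  33.]
  grip 48.8 41.9 t 65.4
  contact at 218.0 dF 4.8
  at [546.6 143.1 218.5] grip 48.9
  on d1 off [-0.1  0.9] size [50.7 49.7] tilt [-0.    -0.011] z 59.9 t 70.7
tile [ 541.  -173.6] [50.8 50.8] 0.12 [119.  57.  33.]
  grip 49.2 41.6 t 74.7
  contact at 218.0 dF 4.7
  at [532.3  28.6 218.5] grip 48.9
  on d0 off [-0.1  1. ] size [50.3 49.7] tilt [-0.002 -0.017] z 59.9 t 79.5
```

```bash
cat >> h.py <<'E'
def sleeve(guess,k):
    o=[t for t in measure(guess,(26,40),(42,42))][0]
    c,rad=cv2.minEnclosingCircle(o[5][:,:2].astype(np.float32));c=np.array(c)
    print("sleeve",np.round(c,1),round(rad,1),o[4])
    grab(c,[SH-np.pi/2,SH+np.pi/2],62,z=175,force=50)
    x,y=PIN[k];y-=.5;w=best(x,y,270,[SH-np.pi/2,SH+np.pi/2])
    r.move_pose([x,y,270],down(w));r.wait(.2);r.move_l([x,y,222],max_speed=100);r.wait(.1)
    z=lower(x,y,222,186,step=2,lim=5);s=st();print("  at",np.round(s["tool_pos"],1),"F",np.round(s["wrist_force"],1),"grip",round(s["grip_width"],1),"t",s["time"])
    return x,y,z
E
python3 - <<'E'
from h import *
x,y,z=sleeve((646.5,-176.5),0)
if z<194:
    r.set_gripper(56);r.wait(.2);r.move_l([x,y,340],max_speed=150);r.wait(.3)
    for t in measure((x,y),(38,60),(42,42),rad=50,move=False,name="s0"): print(np.round(t[1]-PIN[0],1),t[2],t[5][:,2].mean())
    x,y,z=sleeve((434.5,-388.5),1)
E
```

```text
sleeve [ 646.6 -175.5] 21.1 [148. 150. 138.]
  grip 41.0 50.7 t 83.3
  contact at 188.0 dF 17.8
  at [592.4 -55.2 190.3] F [-3.7  0.1 17.5] grip 41.4 t 89.2
[ 0.1 -0.2] [40.65536118 40.68247223] 45.46941106307171
sleeve [ 434.1 -388.6] 20.9 [142. 143. 132.]
  grip 41.2 50.6 t 95.4
  contact at 188.0 dF 14.1
  at [601.8 219.3 190.3] F [-3.1 -0.6 14.1] grip 41.1 t 103.0
```

Both sleeves reached the shelf. I'll release the second one and check everything.

Run:
```python
from h import *
x,y=PIN[1];y-=.5
r.set_gripper(56);r.wait(.2);r.move_l([x,y,340],max_speed=150);r.wait(.2)
for t in measure((x,y),(38,60),(42,42),rad=50,move=False): print("s1",np.round(t[1]-PIN[1],1),t[2],t[5][:,2].mean())
w=best(600,85,420,[SH,SH+np.pi]);r.move_pose([600,85,420],down(w));r.wait(.5)
p,d,po=snapw("end");P=cloud("wrist",d,po)
for n,c in DOME.items():
    Q=layer(P,52,75,c,45);A=np.c_[Q[:,:2]-c,np.ones(len(Q))];k=np.linalg.lstsq(A,Q[:,2],rcond=None)[0];print(n,np.round(rect(Q)[0]-c,1),np.round(rect(Q)[1],1),"tilt",np.round(k[:2],3),"z",round(k[2],1))
for c in PIN:
    Q=layer(P,38,52,c,35);print("sleeve",np.round(rect(Q)[0]-c,1),np.round(rect(Q)[1],1),round(np.median(Q[:,2]),1))
r.move_pose([500,-250,420],down(best(500,-250,420,[SH,SH+np.pi])))
p,_=r.snapshot("top");cv2.imwrite("pics/endtop.png",p[:,:,::-1]);print(st()["time"])
```

```text
s1 [0.3 0.3] [40.60772324 39.78528214] 45.47596795802895
d0 [0.7 0.7] [50.1 50.1] tilt [-0.023 -0.004] z 59.9
d1 [0.7 0.8] [50.1 50.9] tilt [-0.022  0.01 ] z 59.9
d2 [0.  0.7] [50.4 50.1] tilt [ 0.001 -0.007] z 59.9
d3 [0.2 1. ] [50.6 49.6] tilt [-0.002  0.005] z 60.1
sleeve [0.7 0.3] [40.2 40.7] 45.6
sleeve [ 1.  -0.6] [40.7 40.9] 45.8
108.0583
```

View pics/end.png

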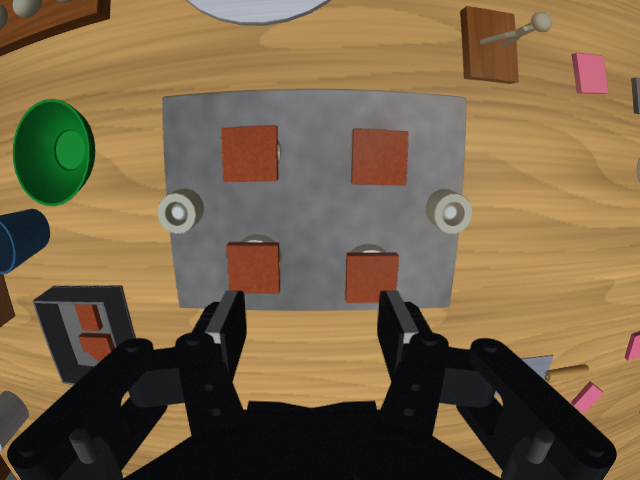

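View pics/endtop.png

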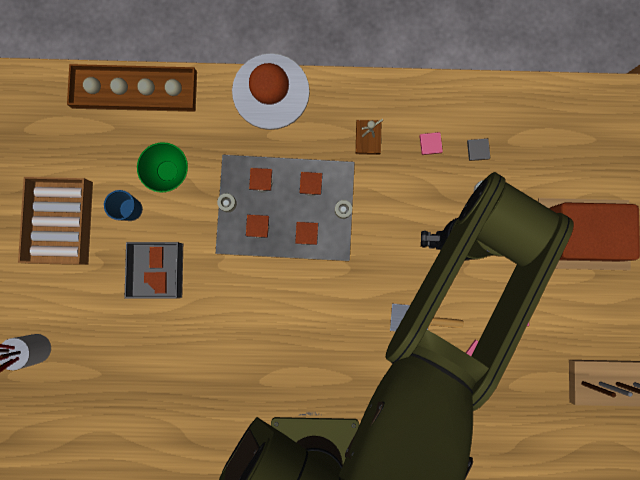

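The close view shows all four tiles level on their domes at (250,153), (380,156), (254,267) and (372,277). Both sleeves stand over their pins at (180,212) and (449,212). The top view shows both scrap pieces in the tub at (155,270) and the visible bystanders where they were. The robot is clear of everything, so I'm handing in.

```bash
python3 -c "
from bench import r
print(r.job_done())"
```

```text
the job is handed in; nothing more can be done
None
```

I handed the job in at about 108 s: four sound tiles are level on their domes (within about 1 mm), both sleeves stand on the shelf over their pins, and the chip and stub are in the tub; no verdict came back.

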